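# Hang the drying cartridge in its bayonet holder

### The job

Hang the drying cartridge, the one with the two side lugs, in the bayonet holder: lower it upright into the ring with its lugs clear of the two hooks, turn it clockwise (seen from above) until the lugs are under the hooks and drop into the locking notches, and let go. Leave the similar blank without lugs where it stands.

Things in the scene. Friction and masses are not known exactly. Their poses are not given: they have to be found in the camera images.
- cartridge_grip (a point): Grip point of the drying cartridge, a loose upright aluminium can 90 mm tall, 0.18 kg: on its axis in the flat handle blade, 78 mm above the bottom. Blade 30 mm along x, 10 mm thick along y, heights 40 to 90 mm; close across y here and no lower. Z up. Body radius 21 mm, foot tapered to 15 mm. Half-turn symmetric.
- cartridge_lugs (a point): Point on the cartridge's axis at mid-height of its two lugs, 28 mm above its bottom. The lugs stick out of the body along +x and -x, in line with the blade: 80 mm over their ends, 8 mm wide, 8 mm tall (heights 24 to 32 mm).
- holder: Fixed grey bayonet holder; origin on its axis at table level, z up. Base plate 104 (x) x 84 x 8 mm; round open ring, inner radius 26, outer 38 mm, top at 47 mm. Lower the lugs onto the ring top between the hooks, best with cartridge x at +60 degrees about z from holder x, then turn 60 clockwise. Grip point is at 101 mm with lugs on the ring top, 94 mm once in the notches.
- holder_notch (a point): Floor centre of the notch on the holder's +x side, 32 mm off its axis, 40 mm up; its twin is at -x. Notches are 7 mm deep in the ring top, 22 degrees to either side of x. Over each a hook: roof from 62 to 67 mm height, open on the anticlockwise side, end stop on the clockwise side, spanning +22 to -37 degrees. Under it lugs may be 0 to 7 mm above the ring top while turning.
- blank_grip (a point): Grip point of the blank, a loose can of the same shape, size and handle as the cartridge but without lugs: on its axis, 78 mm above its bottom. Not to be moved.

How it is judged (in metres and radians):
At the end, for the whole second after the job is handed in: The cartridge hangs upright (within about 11 degrees) in the holder, its axis within 15 mm of the holder's, both lugs down in the notches under the hooks (grip point between 87 and 97.5 mm above the table, lugs within 20 degrees of the notches' axis), released (z of cartridge_grip in the frame of holder between 0.087 and 0.0975 m and horizontal distance between cartridge_grip and holder below 0.015 m and angle between the x axis of cartridge_grip and the x axis of holder, either way round below 0.35 rad and angle between cartridge_grip's own z axis and vertical below 0.2 rad); the robot touches nothing.
It fails at once if the blank without lugs is shifted by more than 30 mm or tipped over (distance of blank_grip from where it was at the start of the episode above 0.03 m or angle between blank_grip's own z axis and vertical above 0.5 rad).
It also fails if it takes over 40 s, if anything falls off the work surface, if the arm or the gripper's body presses on something with over 40 N, if the wrist force passes 120 N, or if a joint passes its speed limit or range.

### The arm

A 6-joint arm with a two-finger parallel gripper is mounted at the origin on a cart in front of the work surface, level with it; the furniture and walls round the work are solid. World frame = base frame: x ahead of the robot, y to its left, z up, the work surface at z = 0. Lengths are in mm, angles in rad, forces in N, time in s.
With the tool pointing down it reaches from about 400 to 925 mm from the base axis. Payload 12.5 kg.
Tool frame: the origin (TCP) lies at the centre of the arm's flange, where the gripper is bolted on; the fingertips stand 190 mm ahead of it and the grasp point (between the pads) lies 171 mm ahead of it; z points along the fingers, y is the line along which they close (so a half turn about z gives the same grasp; the last joint's range is limited). The gripper opens to 95 mm and grips with 3 to 60 N. Pads are 20 mm wide; open, the fingers measure 119 mm over their backs; the gripper's body (75 mm by 180 mm) begins 59 mm behind the grasp point.
Start: joints at [-0.106, 0.491, 1.559, -0, 1.092, -0.106], TCP at [625, 0.023, 404.761] pointing down, gripper open.
Joint ranges: [-3.1, 3.1], [-0.84, 2.19], [0.05, 2.79], [-1.13, 4.28], [0.06, 2.93], [-2.69, 2.69]. Speed limits (rad/s): [2.22, 2.22, 2.79, 3.14, 3.14, 3.14].

### API

Orientations are given as [roll, pitch, yaw] about the fixed x, y, z axes, in that order (R = Rz(yaw) Ry(pitch) Rx(roll)).
In Python, from cell import env, read_camera, search_frame, cut_out gives the robot as it stands. The module is installed in compiled form; this text tells all that it offers.
- The arm moves only by the tool move_arm, never from a script. Its argument "commands" is a list of rows, each a list of 3 entries, a list of its own where there are three numbers: the shift along the world's x, y, z normalised to -1 to 1, where 1 is 0.03 m, then the turn about the world's z normalised to -1 to 1, where 1 is 0.08 rad, then the opening, from -1 (shut) to 1 (fully open), so that 0 is half open. A call has 1 to 20 rows; each row shifts and turns the commanded pose from where the row before left it; what a row does not reach is not made up. A row lasts 1/12 s, in which the tool goes at most 41.7 mm and 7.16 degrees, less where a joint would pass 70% of its speed; a pose out of reach is approached as far as the arm can. A call with a number of a shift or a turn outside -1 to 1 is refused whole. A call with a gripper value outside its range is refused whole. The fingers move at their own pace and stop on an object; the grip force is fixed at half the most. Time passes only in rows, so rows that do not move let the fingers close. It gives the time, the measured TCP pose, the force, the opening and the grip force at its end, in the units of the state.
- env.state(): the state, without advancing time (a new reading comes with each control period).
- read_camera(name): name is "scene" or "side" or "wrist"; returns a dict with "image" (420x560x3 uint8, red, green, blue), "fx", "fy", "cx", "cy" (pixels), "rvec" (rotation vector, rad) and "tvec" (3), from world to camera coordinates, as OpenCV has them. Camera axes: x right, y down, z forward; pixel columns grow to the right and rows downward; lengths in mm; the calibration is good to about 2 mm. A picture is of the moment at which its call begins. There is no depth.
- env.job_done(): hands the job in; it is judged then, once.
Trained networks look in a picture, given as the dict that the camera call returned (one of the last four; its "shot" number tells which), for a name from the list of things; names that differ only in an ending like _2 or _b are one class to them, and where a whole thing is asked for, a point or a joint stands for the part that bears it (a point fixed in the world has none). Each returns a list of dicts, best first, with "confidence" (0 to 1); they miss things now and then, are a little off and sometimes report something else, mostly with a low value. They report only what shows in the picture. A call takes as long as a camera call.
- search_frame(thing, picture): "at" ([column, row] in pixels, amid what is visible of it).
- cut_out(thing, picture): "region" (420x560 bool, what is visible of it) and "at" ([column, row] in pixels, amid what is visible of it).
The state is a dict: "t": time; "joints": joint angles; "qvel": joint speeds; "tau": joint torques, N m; "eef_pos": TCP position; "tcp_rot": TCP orientation; "ft_force": force on the tool from outside, world axes, zero at the start; "moment": the same for the moment, N m; "opening": opening from 0.0 (shut) to 1.0 (fully open); "grip_force": force on a finger pad.
Only numpy, scipy, OpenCV 4.12 (cv2) and the standard library are available. Lean on these libraries where they do the work, as an engineer would, in place of code of your own. Each camera call takes 0.05 s, during which the arm holds its last target. There are 200 camera calls.

## Working session

There is one attempt and no reset: what is moved stays moved. The work goes in short steps, Python scripts to look and compute and a tool call to move; the robot and the scene stay as the last step left them, time stands still between calls to the robot, and variables do not carry over. Pictures are saved under pics/ and viewed, at most 10 in all, crops included, and the job is handed in when it is done.

Besides the shell and the picture viewer there is one more tool, called after "Call:" as name(argument=value, ...), one argument or row to a line, values as JSON. move_arm: Moves the arm, as the interface text tells. Its arguments: {"type":"object","properties":{"commands":{"type":"array","items":{"type":"array"}}},"required":["commands"]}

```bash
mkdir -p pics; cat > h.py <<'E'
import numpy as np, cv2
from cell import env, read_camera, search_frame, cut_out
def ray(c,px):
    R=cv2.Rodrigues(np.array(c["rvec"],float))[0]; t=np.array(c["tvec"],float).ravel()
    d=R.T@np.array([(px[0]-c["cx"])/c["fx"],(px[1]-c["cy"])/c["fy"],1.0]); return -R.T@t, d
def onz(c,px,z):
    o,d=ray(c,px); return (o+d*(z-o[2])/d[2]).round(1)
def proj(c,P):
    K=np.array([[c["fx"],0,c["cx"]],[0,c["fy"],c["cy"]],[0,0,1.]])
    return cv2.projectPoints(np.array(P,float).reshape(-1,3),np.array(c["rvec"],float),np.array(c["tvec"],float),K,None)[0].reshape(-1,2)
def save(c,n,crop=None,s=1):
    im=c["image"][:,:,::-1]
    if crop: im=im[crop[1]:crop[3],crop[0]:crop[2]]
    cv2.imwrite("pics/"+n,cv2.resize(im,None,fx=s,fy=s,interpolation=cv2.INTER_CUBIC))
E
python3 - <<'E'
from h import *
ims=[]
for n in ["scene","side","wrist"]:
    c=read_camera(n); ims.append(c["image"][:,:,::-1])
    print(n,ray(c,(c["cx"],c["cy"])))
    for th,z in [("cartridge_grip",78),("cartridge_lugs",28),("holder",20),("holder_notch",40),("blank_grip",78)]:
        for r in search_frame(th,c)[:3]: print(th,r["confidence"],r["at"],onz(c,r["at"],z))
a=np.vstack([np.hstack(ims[:2]),np.hstack([ims[2],ims[2]*0])])
cv2.imwrite("pics/a.png",cv2.resize(a,(800,600),interpolation=cv2.INTER_AREA))
E
```

```text
scene (array([  26.14470503, -523.60352961,  576.1970685 ]), array([ 0.55635664,  0.64703385, -0.52135831]))
cartridge_grip 0.79 [266.1, 245.7] [471.8  26.4  78. ]
cartridge_lugs 0.79 [267.3, 245.6] [518.4  80.4  28. ]
holder 0.93 [205.5, 220.8] [488.3 232.7  20. ]
holder_notch 0.96 [206.8, 222.9] [469.4 197.8  40. ]
blank_grip 0.95 [355.5, 281.1] [ 513.6 -130.1   78. ]
side (array([ 316.89439227, -687.73561007,  412.69858452]), array([ 0.23635143,  0.88216994, -0.40732566]))
cartridge_grip 0.71 [263.6, 223.6] [484.1 -18.2  78. ]
cartridge_lugs 0.78 [266.3, 219.9] [518.1  96.8  28. ]
holder 0.67 [237.2, 199.6] [484.9 226.7  20. ]
holder_notch 0.88 [235.0, 197.1] [474.3 194.4  40. ]
blank_grip 0.75 [321.0, 261.9] [ 534.7 -156.8   78. ]
wrist (array([624.84548691,  83.21507988, 385.10460332]), array([-9.49943929e-04, -2.93863493e-01, -9.55846925e-01]))
cartridge_grip 0.83 [162.1, 110.8] [520.8  71.   78. ]
cartridge_lugs 0.57 [163.8, 111.2] [505.5  68.6  28. ]
blank_grip 0.61 [219.3, 272.0] [560.1 -78.1  78. ]
```

View pics/a.png

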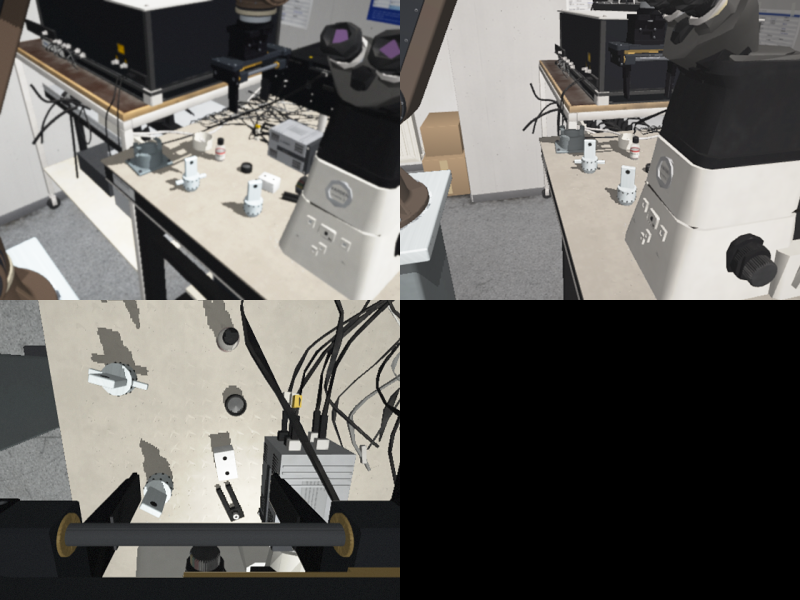

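The wrist picture (bottom left) shows the cartridge with its lugs at about (118,380) in the mosaic. The blank is at (155,495) and isn't lugged. The holder shows only in scene (150,155) and side (570,140).

```bash
python3 - <<'E'
from h import *
s=env.state(); print(s["eef_pos"],s["tcp_rot"],s["t"])
cs={n:read_camera(n) for n in ["scene","side","wrist"]}
for th in ["cartridge_grip","holder","blank_grip"]:
    A=np.zeros((3,3));b=np.zeros(3)
    for n,c in cs.items():
        r=cut_out(th,c)
        if not r or r[0]["confidence"]<.4: continue
        ys,xs=np.nonzero(r[0]["region"]); px=(xs.mean(),ys.mean())
        o,d=ray(c,px); d=d/np.linalg.norm(d); M=np.eye(3)-np.outer(d,d); A+=M;b+=M@o
        print(th,n,r[0]["confidence"],px,len(xs),(xs.min(),xs.max(),ys.min(),ys.max()))
    print(th,np.linalg.solve(A,b).round(1))
a=cs["scene"]["image"][170:270,140:300]; b=cs["side"]["image"][160:260,190:350]
cv2.imwrite("pics/b.png",cv2.resize(np.hstack([a,b])[:,:,::-1],(800,250),interpolation=cv2.INTER_CUBIC))
E
```

```text
[6.24997484e+02 2.27931893e-02 4.04773613e+02] [3.14146974e+00 4.02863292e-06 1.57076494e+00] 0.9
cartridge_grip scene 0.76 (np.float64(266.8288621646623), np.float64(245.54486586493988)) 1081 (np.int64(246), np.int64(287), np.int64(219), np.int64(268))
cartridge_grip side 0.66 (np.float64(265.0078475336323), np.float64(220.19618834080717)) 892 (np.int64(245), np.int64(285), np.int64(196), np.int64(242))
cartridge_grip wrist 0.89 (np.float64(162.2204756146715), np.float64(110.53123740427247)) 2481 (np.int64(122), np.int64(207), np.int64(87), np.int64(134))
cartridge_grip [508.2  69.5  40. ]
holder side 0.57 (np.float64(238.99770992366413), np.float64(196.13435114503818)) 1310 (np.int64(217), np.int64(258), np.int64(175), np.int64(214))
holder [ 311.7 -715.2  424.2]
blank_grip scene 0.8 (np.float64(354.1007887817704), np.float64(278.95530236634534)) 1141 (np.int64(340), np.int64(366), np.int64(252), np.int64(305))
blank_grip side 0.65 (np.float64(318.10926573426576), np.float64(260.00786713286715)) 1144 (np.int64(305), np.int64(330), np.int64(232), np.int64(286))
blank_grip wrist 0.67 (np.float64(219.23997970573313), np.float64(271.0187721968544)) 1971 (np.int64(195), np.int64(242), np.int64(242), np.int64(304))
blank_grip [553.1 -95.7  42.4]
```

View pics/b.png

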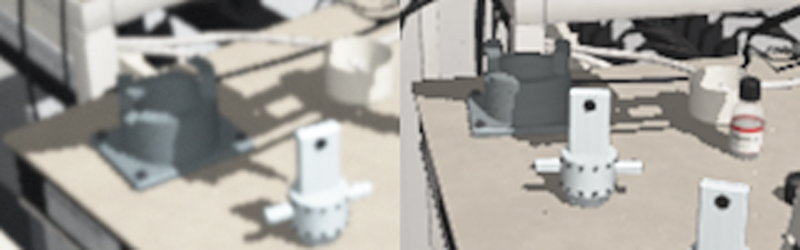

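Both views show the holder's grey ring with two hooks at roughly (480,225), and the cartridge standing in front of it with its lugs along about x. I'm moving to where the wrist camera sees both.

Call:
move_arm(
  commands=[
    [[-1,1,0],0,1],
    [[-1,1,0],0,1],
    [[-1,1,0],0,1],
    [[-1,1,0],0,1],
    [[0,0.67,0],0,1],
    [[0,0,0],0,1],
    [[0,0,0],0,1],
  ],
)

```text
t: 2.08
eef_pos: [506.9, 138.7, 405.1]
tcp_rot: [3.141, 0.0, 1.573]
ft_force: [0.1, -0.3, 0.1]
opening: 1.002
grip_force: 0.0
```

```bash
python3 - <<'E'
from h import *
s=env.state(); print(s["eef_pos"],s["joints"],s["t"])
c=read_camera("wrist"); save(c,"c.png",None,1.4)
for th,z in [("cartridge_grip",78),("cartridge_lugs",28),("holder",30),("holder_notch",40),("blank_grip",78)]:
    for r in search_frame(th,c)[:3]: print(th,r["confidence"],r["at"],onz(c,r["at"],z))
E
```

```text
[506.94289731 138.74443101 405.09321021] [ 1.41452873e-01  3.49730078e-01  1.80053427e+00 -1.60167708e-04
  9.90457959e-01  1.39492180e-01] 2.0833
cartridge_grip 0.6 [287.1, 249.3] [507.2  84.1  78. ]
cartridge_lugs 0.83 [289.0, 245.0] [509.4  66.8  28. ]
holder 0.69 [270.8, 79.7] [491.6 236.   30. ]
holder_notch 0.74 [275.3, 83.5] [496.1 232.4  40. ]
blank_grip 0.55 [323.2, 366.5] [545.3 -49.2  78. ]
```

View pics/c.png

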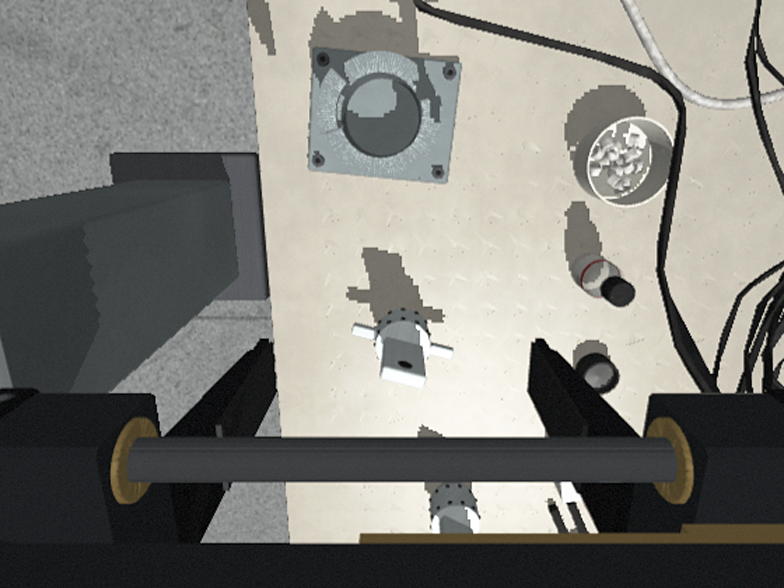

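The wrist view shows the holder plate with corner bolts at (322,59), (450,72), (438,172) and (318,160), so its x axis runs slightly down to the right. The cartridge lug ends are at (365,331) and (440,351), in the shown picture scaled by 1.4.

```bash
python3 - <<'E'
from h import *
c=read_camera("wrist")
g=lambda p,z: onz(c,(p[0]/1.4,p[1]/1.4),z)
B=[g(p,8) for p in [(322,59),(450,72),(438,172),(318,160)]]
print(B,np.mean(B,0)); 
a=lambda v:np.degrees(np.arctan2(v[1],v[0]))
print(a(B[1]-B[0]),a(B[2]-B[3]),a(B[0]-B[3])-90,a(B[1]-B[2])-90, [np.linalg.norm(B[i]-B[i-1]) for i in range(4)])
# ring inner circle at top z=47 approx px
print("ring", g((381,115),47))
L=[g(p,28) for p in [(354,329),(451,352)]]; print(L,np.mean(L,0),a(L[1]-L[0]))
T=[g(p,90) for p in [(382,380),(425,386)]];print(T,a(T[1]-T[0]))
E
```

```text
[array([452.2, 269.8,   8. ]), array([541. , 261.3,   8. ]), array([534. , 193.3,   8. ]), array([446., 202.,   8.])] [493.3 231.6   8. ]
-5.467734623007876 -5.646121712574275 -5.2249053833249235 -5.877392606643127 [np.float64(68.0828906554356), np.float64(89.20588545606171), np.float64(68.3593446428504), np.float64(88.42901107668229)]
ring [494.1 231.7  47. ]
[array([470.5,  77.1,  28. ]), array([545.5,  57.8,  28. ])] [508.    67.45  28.  ] -14.431009269095203
[array([494.2,  66.1,  90. ]), array([522.4,  61.7,  90. ])] -8.86826283320758
```

Call:
move_arm(
  commands=[
    [[0,-0.2,0],-1,1],
    [[0,-0.2,0],-1,1],
    [[0,-0.2,0],-1,1],
    [[0,-0.2,0],-1,1],
    [[0,-0.2,0],-1,1],
    [[0,-0.2,0],-1,1],
    [[0,-0.2,-0.2],-1,1],
    [[0,-0.2,-0.2],-1,1],
    [[0,-0.2,-0.2],-1,1],
    [[0,-0.2,-0.2],-1,1],
    [[0,-0.2,-0.2],-1,1],
    [[0,-0.1,-0.2],-1,1],
    [[0,0,-0.2],-1,1],
    [[0,0,-0.2],-1,1],
    [[0,0,-0.2],-1,1],
    [[0,0,-0.2],-1,1],
    [[0,0,-0.2],-1,1],
    [[0,0,-0.2],-1,1],
    [[0,0,-0.2],-1,1],
    [[0,0,-0.2],-1,1],
  ],
)

```text
t: 4.1
eef_pos: [507.3, 68.5, 320.4]
tcp_rot: [3.141, 0.0, -0.034]
ft_force: [-0.1, -0.2, 0.9]
opening: 1.001
grip_force: 0.0
```

Call:
move_arm(
  commands=[
    [[0,0,-0.2],-1,1],
    [[0,0,-0.2],-1,1],
    [[0,0,0],-0.45,1],
    [[0,0,0],0,1],
    [[0,0,0],0,1],
  ],
)

```text
t: 4.52
eef_pos: [507.3, 68.6, 308.7]
tcp_rot: [3.141, 0.0, -0.224]
ft_force: [-0.6, -0.7, 0.5]
opening: 0.998
grip_force: 0.0
```

```bash
python3 - <<'E'
from h import *
s=env.state(); print(s["eef_pos"],s["tcp_rot"],s["joints"],s["t"])
c=read_camera("wrist"); save(c,"d.png",None,1.4)
for th,z in [("cartridge_grip",78),("cartridge_lugs",28)]:
    for r in search_frame(th,c)[:2]: print(th,r["confidence"],r["at"],onz(c,r["at"],z))
E
```

```text
[507.31383161  68.64578626 308.73446939] [ 3.14147764e+00  2.02843632e-05 -2.24300805e-01] [ 5.42774136e-03  4.61253855e-01  1.93669395e+00 -1.58602529e-04
  7.43690793e-01  1.80064160e+00] 4.5167
cartridge_grip 0.62 [283.5, 209.4] [522.7  66.9  78. ]
cartridge_lugs 0.94 [284.6, 212.3] [504.6  70.6  28. ]
```

View pics/d.png

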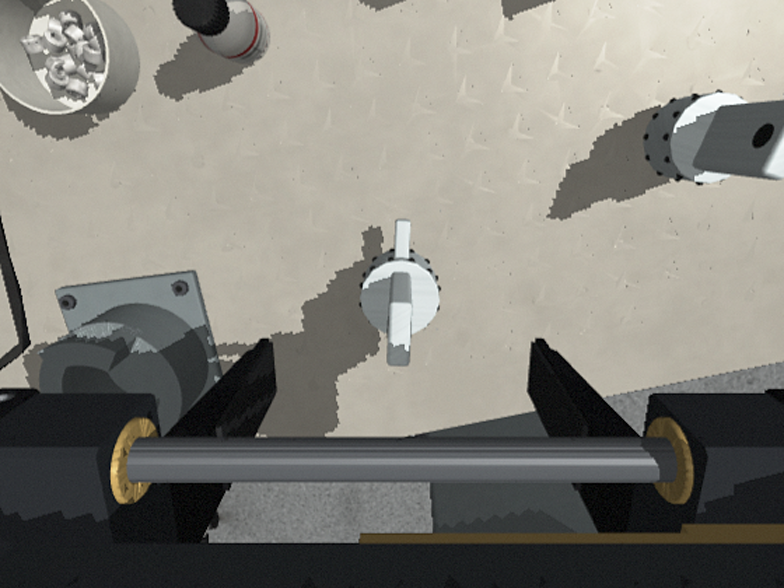

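The blade sits between the fingers at column 400, with the far lug end at (403,222). I'll check the axis from that lug end.

```bash
python3 - <<'E'
from h import *
c=read_camera("wrist"); g=lambda p,z: onz(c,(p[0]/1.4,p[1]/1.4),z)
y=-.224;e=np.array([np.cos(y),np.sin(y),0])
l=g((403,220),32); print("axis from lug",l-40*e)
for p in [(388,365),(410,363),(390,345),(410,345)]: print(g(p,90), g(p,90)-0*e)
print("body r", g((361,295),40),g((439,295),40), "proj tcp-axis pts",proj(c,[[508,68,90],[508,68,28],[508,68,78]])*1.4)
E
```

```text
axis from lug [507.29933096  67.68525827  32.        ]
[495.   77.4  90. ] [495.   77.4  90. ]
[493.8  67.8  90. ] [493.8  67.8  90. ]
[504.   74.3  90. ] [504.   74.3  90. ]
[502.1  65.9  90. ] [502.1  65.9  90. ]
body r [514.   88.7  40. ] [504.9  48.8  40. ] proj tcp-axis pts [[402.27497074 333.70480692]
 [402.02572402 290.36566237]
 [402.21653565 323.5440837 ]]
```

Call:
move_arm(
  commands=[
    [[0,0,-0.5],0,1],
    [[0,0,-0.5],0,1],
    [[0,0,-0.5],0,1],
    [[0,0,-0.45],0,1],
    [[0,0,0],0,1],
    [[0,0,0],0,-1],
    [[0,0,0],0,-1],
    [[0,0,0],0,-1],
    [[0,0,0],0,-1],
    [[0,0,0],0,-1],
    [[0,0,0],0,-1],
    [[0,0,0],0,-1],
    [[0,0,0],0,-1],
    [[0,0,0],0,-1],
    [[0,0,0],0,-1],
  ],
)

```text
t: 5.97
eef_pos: [507.1, 69.0, 250.2]
tcp_rot: [3.141, 0.0, -0.225]
ft_force: [0.7, 0.2, -0.9]
opening: 0.358
grip_force: 0.0
```

Call:
move_arm(
  commands=[
    [[0,0,0],0,-1],
    [[0,0,0],0,-1],
    [[0,0,0],0,-1],
    [[0,0,0],0,-1],
    [[0,0,0],0,-1],
    [[0,0,0],0,-1],
    [[0,0,0],0,-1],
    [[0,0,0],0,-1],
  ],
)

```text
t: 6.63
eef_pos: [507.1, 68.9, 250.2]
tcp_rot: [3.141, 0.0, -0.225]
ft_force: [0.0, 0.9, -1.3]
opening: 0.102
grip_force: 30.0
```

Call:
move_arm(
  commands=[
    [[0,0,0.3],0,-1],
    [[0,0,0.6],0,-1],
    [[0,0,0.8],0,-1],
    [[0,0,0.8],0,-1],
    [[0,0,0.6],0,-1],
    [[-0.03,0.36,0],0.98,-1],
    [[-0.03,0.36,0],0.98,-1],
    [[-0.03,0.36,0],0.98,-1],
    [[-0.03,0.36,0],0.98,-1],
    [[-0.03,0.36,0],0.98,-1],
    [[-0.03,0.36,0],0.98,-1],
    [[-0.03,0.36,0],0.98,-1],
    [[-0.03,0.36,0],0.98,-1],
    [[-0.03,0.36,0],0.98,-1],
    [[-0.03,0.36,0],0.98,-1],
    [[-0.03,0.36,0],0.98,-1],
    [[-0.03,0.36,0],0.98,-1],
    [[-0.03,0.36,0],0.98,-1],
    [[-0.03,0.36,0],0.98,-1],
    [[-0.03,0.36,0],0.98,-1],
  ],
)

```text
t: 8.3
eef_pos: [493.4, 231.5, 343.9]
tcp_rot: [3.141, -0.0, 0.955]
ft_force: [0.1, 0.1, -2.3]
opening: 0.103
grip_force: 30.0
```

Call:
move_arm(
  commands=[
    [[0,0,0],0,-1],
    [[0,0,0],0,-1],
  ],
)

```text
t: 8.47
eef_pos: [493.4, 231.1, 343.6]
tcp_rot: [3.141, 0.0, 0.949]
ft_force: [0.8, 0.2, -2.3]
opening: 0.107
grip_force: 30.0
```

```bash
python3 - <<'E'
from h import *
s=env.state(); print(s["eef_pos"],s["tcp_rot"],s["joints"],s["t"])
c=read_camera("wrist"); 
for th,z in [("cartridge_grip",180),("cartridge_lugs",128),("holder",40)]:
    for r in search_frame(th,c)[:2]: print(th,r["confidence"],r["at"],onz(c,r["at"],z))
d=read_camera("scene"); a=d["image"][110:260,100:300]
cv2.imwrite("pics/e.png",cv2.resize(np.hstack([c["image"],cv2.resize(a,(560,420),interpolation=cv2.INTER_CUBIC)])[:,:,::-1],(800,300),interpolation=cv2.INTER_AREA))
for p in ([493.5,231.6,47],[493.5,231.6,8]): print("holder axis px",proj(c,p)*400/560)
E
```

```text
[493.4326038  231.09204453 343.61638139] [3.14140117e+00 4.53778945e-05 9.49445301e-01] [ 3.16780205e-01  4.51370004e-01  1.82506649e+00 -2.38131817e-04
  8.65079545e-01  9.38285667e-01] 8.4667
cartridge_grip 0.94 [284.5, 237.1] [506.7 251.4 180. ]
cartridge_lugs 0.65 [284.5, 235.3] [494.7 235.3 128. ]
holder 0.73 [289.0, 176.7] [506.3 246.2  40. ]
holder axis px [[204.73036135 144.28900102]]
holder axis px [[204.75089202 135.57418417]]
```

View pics/e.png

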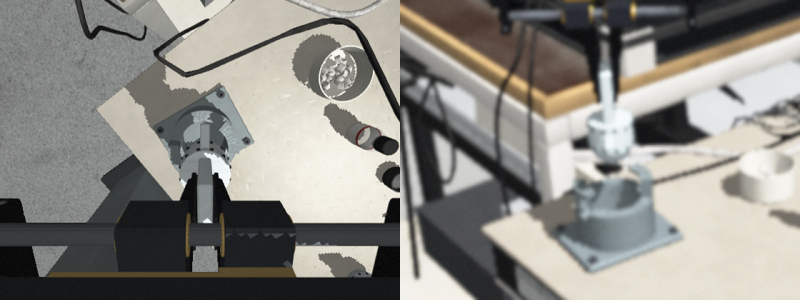

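The cartridge is held above the holder. Its upper lug end is at about (206,125), with plate bolts at about (222,93), (247,141) and (163,128). I'll check the fit in an enlarged crop with overlaid predictions.

```bash
python3 - <<'E'
from h import *
c=read_camera("wrist"); s=env.state(); im=c["image"].copy()
x0,y0,k=200,100,4; im=cv2.resize(im[y0:y0+150,x0:x0+180],None,fx=k,fy=k,interpolation=cv2.INTER_CUBIC)[:,:,::-1].copy()
def dot(P,col):
    for p in proj(c,P): cv2.circle(im,(int((p[0]-x0+.5)*k),int((p[1]-y0+.5)*k)),3,col,-1)
dot([[452.2,269.8,8],[541,261.3,8],[534,193.3,8],[446,202,8]],(0,0,255))
h=np.array([493.5,231.6]); f=np.radians(-5.5)
th=np.radians(np.arange(0,360,15)); dot([[*(h+26*np.array([np.cos(t),np.sin(t)])),47] for t in th],(0,255,0))
p=s["eef_pos"]; y=s["tcp_rot"][2]; zb=p[2]-171-78
dot([[p[0]+r*np.cos(y),p[1]+r*np.sin(y),zb+32] for r in (40,21)],(255,0,255))
for r in (22,-37): dot([[*(h+R*np.array([np.cos(f+np.radians(r)+q),np.sin(f+np.radians(r)+q)])),67] for q in (0,np.pi) for R in (30,38)],(255,255,0))
cv2.imwrite("pics/f.png",im)
E
```

```text
(no output)
```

View pics/f.png

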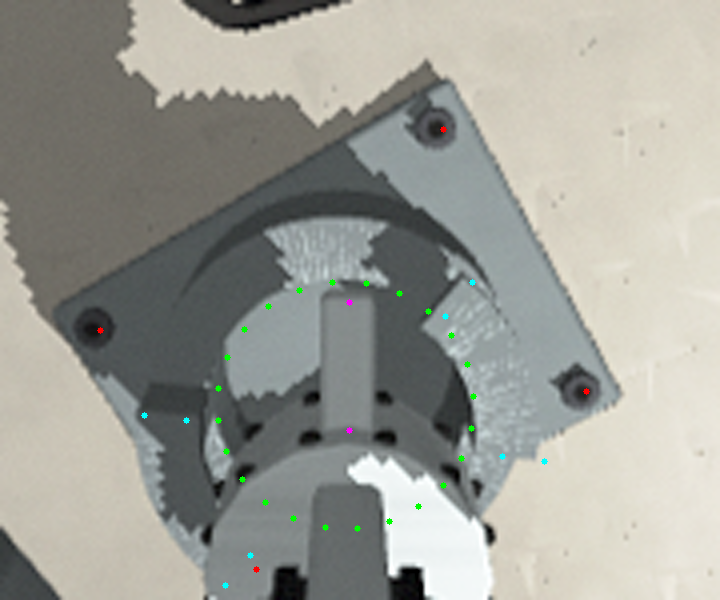

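The overlay agrees with the picture to about 1–2 mm: bolts at (435,128), (580,390) and (97,328), lug end at (348,292). I'll apply a 1 mm correction and lower to about 3 mm above the ring top.

Call:
move_arm(
  commands=[
    [[-0.05,0,-0.4],0,-1],
    [[0,0,-0.4],0,-1],
    [[0,0,-0.4],0,-1],
    [[0,0,-0.4],0,-1],
    [[0,0,-0.35],0,-1],
    [[0,0,-0.3],0,-1],
    [[0,0,0],0,-1],
    [[0,0,0],0,-1],
  ],
)

```text
t: 9.43
eef_pos: [492.3, 230.9, 275.5]
tcp_rot: [-3.141, 0.001, 0.951]
ft_force: [-0.1, -0.6, -1.1]
opening: 0.1
grip_force: 30.0
```

No contact, so I'll turn 60 degrees clockwise.

Call:
move_arm(
  commands=[
    [[0,0,0],-0.8,-1],
    [[0,0,0],-0.8,-1],
    [[0,0,0],-0.8,-1],
    [[0,0,0],-0.8,-1],
    [[0,0,0],-0.8,-1],
    [[0,0,0],-0.8,-1],
    [[0,0,0],-0.8,-1],
    [[0,0,0],-0.8,-1],
  ],
)

```text
t: 10.1
eef_pos: [492.3, 231.0, 276.6]
tcp_rot: [3.141, -0.001, 0.436]
ft_force: [-0.0, 0.2, -2.6]
opening: 0.103
grip_force: 30.0
```

Call:
move_arm(
  commands=[
    [[0,0,0],-0.8,-1],
    [[0,0,0],-0.8,-1],
    [[0,0,0],-0.8,-1],
    [[0,0,0],-0.8,-1],
    [[0,0,0],-0.8,-1],
    [[0,0,0],-0.8,-1],
    [[0,0,0],-0.3,-1],
    [[0,0,0],0,-1],
  ],
)

```text
t: 10.77
eef_pos: [492.2, 231.0, 276.3]
tcp_rot: [-3.141, -0.001, 0.031]
ft_force: [-0.1, 0.1, -2.1]
opening: 0.102
grip_force: 30.0
```

Call:
move_arm(
  commands=[
    [[0,0,0],-0.8,-1],
    [[0,0,0],-0.8,-1],
    [[0,0,0],0,-1],
    [[0,0,-0.1],0,-1],
    [[0,0,-0.1],0,-1],
    [[0,0,-0.07],0,-1],
    [[0,0,0],0,-1],
  ],
)

```text
t: 11.35
eef_pos: [492.1, 230.9, 267.1]
tcp_rot: [3.141, 0.001, -0.096]
ft_force: [0.4, -1.4, -1.7]
opening: 0.104
grip_force: 30.0
```

```bash
python3 - <<'E'
from h import *
s=env.state(); print(s["eef_pos"],s["tcp_rot"],s["ft_force"],s["moment"])
c=read_camera("wrist"); d=read_camera("scene"); a=d["image"][130:250,120:280]
cv2.imwrite("pics/g.png",cv2.resize(np.hstack([c["image"],cv2.resize(a,(560,420),interpolation=cv2.INTER_CUBIC)])[:,:,::-1],(800,300),interpolation=cv2.INTER_AREA))
E
```

```text
[492.07505943 230.93645384 267.08530268] [ 3.14114060e+00  8.01958984e-04 -9.59854236e-02] [ 0.35321428 -1.38143484 -1.7181379 ] [ 0.07385235  0.13932552 -0.00408953]
```

View pics/g.png

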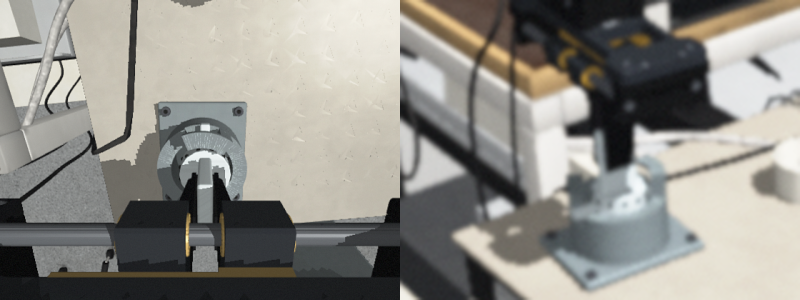

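The cartridge is in the ring, its lug aligned with the hook at (205,130), and there was no resistance on dropping into the notch. I'll lower slightly, release and withdraw.

Call:
move_arm(
  commands=[
    [[0,0,-0.03],0,-1],
    [[0,0,0],0,-1],
    [[0,0,0],0,-0.4],
    [[0,0,0],0,-0.4],
    [[0,0,0],0,-0.4],
    [[0,0,0],0,-0.4],
    [[0,0,0],0,-0.4],
    [[0,0,0],0,-0.4],
    [[0,0,0],0,-0.4],
    [[0,0,0.3],0,-0.4],
    [[0,0,0.5],0,-0.4],
    [[0,0,0.7],0,-0.4],
    [[0,0,1],0,-0.4],
    [[0,0,1],0,-0.4],
    [[0,0,0.5],0,-0.4],
    [[0,0,0],0,-0.4],
    [[0,0,0],0,-0.4],
  ],
)

```text
t: 12.87
eef_pos: [491.9, 230.9, 387.8]
tcp_rot: [-3.141, -0.002, -0.097]
ft_force: [0.2, -0.0, -0.4]
opening: 0.299
grip_force: 0.0
```

```bash
python3 - <<'E'
from h import *
s=env.state(); print(s["eef_pos"],s["opening"],s["ft_force"],s["t"])
c=read_camera("wrist"); d=read_camera("scene"); a=d["image"][130:250,120:280]
cv2.imwrite("pics/i.png",cv2.resize(np.hstack([c["image"],cv2.resize(a,(560,420),interpolation=cv2.INTER_CUBIC)])[:,:,::-1],(800,300),interpolation=cv2.INTER_AREA))
h=(492.5,231); y=-.096
print([(proj(q,[[h[0]+x*np.cos(y),h[1]+x*np.sin(y),106] for x in (-15,15)])) for q in (c,d)])
E
```

```text
[491.86286855 230.89309729 387.75868218] 0.29871498647849354 [ 0.23556024 -0.01630139 -0.38726482] 12.8667
[array([[286.46414487, 226.21843388],
       [286.40306832, 189.0699439 ]]), array([[197.30635439, 183.72934159],
       [211.52721993, 179.2957818 ]])]
```

View pics/i.png

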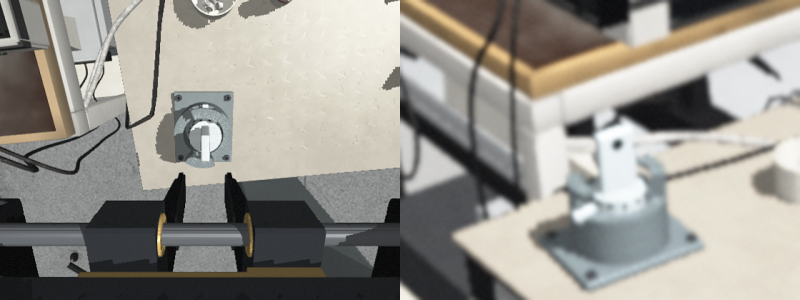

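```bash
python3 - <<'E'
from h import *
c=read_camera("wrist"); d=read_camera("scene")
e=np.array([np.cos(-.096),np.sin(-.096),0]);h=np.array([492.5,231,0])
for z in (44,51,58): print(z,(proj(d,[h-40*e+[0,0,z],h-28*e+[0,0,z],h+[0,0,z+62]])-[120,130])*2.5)
k=5;im=cv2.resize(d["image"][160:235,160:250],None,fx=k,fy=k,interpolation=cv2.INTER_CUBIC)
w=cv2.resize(c["image"][110:250,230:340],None,fx=375/140,fy=375/140,interpolation=cv2.INTER_CUBIC)
cv2.imwrite("pics/j.png",np.hstack([im,w])[:,:,::-1])
E
```

```text
44 [[170.56832633 215.665878  ]
 [184.76445992 210.80670544]
 [211.17403904 128.74022915]]
51 [[169.71807853 207.78604616]
 [183.97060102 202.95541974]
 [210.46272346 120.43890648]]
58 [[168.86161363 199.84859612]
 [183.17097144 195.04706198]
 [209.74613988 112.07610431]]
```

View pics/j.png

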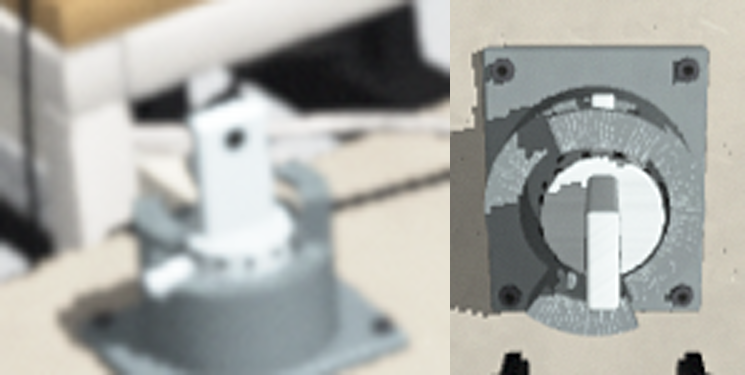

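The lug end lies where the notch height (z = 44 mm) predicts, both lugs are under the hooks, the can stands upright, and the gripper is clear. Handing in.

```bash
python3 -c "
from cell import env
print(env.job_done())"
```

```text
the job is handed in; nothing more can be done
None
```

The drying cartridge hangs upright in the bayonet holder with both lugs in the notches, the gripper is clear, the blank was not touched, and the job is handed in at about 13 s; the hand-in returned no verdict, so this rests on the last pictures.

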